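Fill up the pigment crate

TASK

A hose coupling has been left standing in one of the cells of the divided pigment crate: take it out and put it in the steel small-parts tray. Then fill the crate up with the two loose jars that match those in it, so that it holds six jars standing upright on its floor, one per cell. Set jars down gently without dropping them, and leave the brown bottle, tub and tape roll where they are.

Things in the scene. Friction and masses are not known exactly. Their poses are not given: they have to be found in the camera images.
- crate: Fixed plywood crate, open on top, divided into 2 x 3 square cells, outside 175 (x) x 260 (y) x 45 mm high; floor, walls and dividers 5 mm thick, dividers as high as the walls; cells 80 mm square inside, cell centres at x = -42.5 or +42.5 mm and y = -85, 0 or +85 mm in this frame. Origin: centre of its underside; the cell floors are 5 mm above it.
- tray: Fixed shallow steel small-parts tray, outside 130 (x) x 170 (y) x 25 mm, wall and floor 5 mm. Origin: centre of its underside. A small steel ring clip (36 mm wide, 12 mm high) lies in it, centred at y about +55 mm in the tray's frame; it may stay or be moved.
- coupling: Dark plastic hose coupling standing upright in one of the crate's cells, 95 mm high: foot 36 mm in diameter up to 28 mm, ribbed grey collar 42 mm (about 45 mm over its ribs) from 28 to 50 mm, hose tail 28 mm in diameter from 50 mm to the top. Origin: centre of its foot, z up through the tail. About 0.08 kg.
- coupling_mid (a point): Middle of the hose coupling, on its axis 47.5 mm above its foot.
- jar_1: Closed screw-top jar, a plain upright cylinder 50 mm in diameter and 95 mm high, white body with a paper band and a grey lid (lid from 71 mm up). Origin: centre of its underside, z up along the jar. About 0.16 kg. Starts standing on the table outside the crate.
- jar_2: Closed screw-top jar, a plain upright cylinder 50 mm in diameter and 95 mm high, white body with a paper band and a grey lid (lid from 71 mm up). Origin: centre of its underside, z up along the jar. About 0.16 kg. Starts standing on the table outside the crate.
- jar_3: Closed screw-top jar, a plain upright cylinder 50 mm in diameter and 95 mm high, white body with a paper band and a grey lid (lid from 71 mm up). Origin: centre of its underside, z up along the jar. About 0.16 kg. Starts standing in one of the crate's cells.
- jar_4: Closed screw-top jar, a plain upright cylinder 50 mm in diameter and 95 mm high, white body with a paper band and a grey lid (lid from 71 mm up). Origin: centre of its underside, z up along the jar. About 0.16 kg. Starts standing in one of the crate's cells.
- jar_5: Closed screw-top jar, a plain upright cylinder 50 mm in diameter and 95 mm high, white body with a paper band and a grey lid (lid from 71 mm up). Origin: centre of its underside, z up along the jar. About 0.16 kg. Starts standing in one of the crate's cells.
- jar_6: Closed screw-top jar, a plain upright cylinder 50 mm in diameter and 95 mm high, white body with a paper band and a grey lid (lid from 71 mm up). Origin: centre of its underside, z up along the jar. About 0.16 kg. Starts standing in one of the crate's cells.
- thinner: Bystander: slim brown glass bottle, 38 mm in diameter, 115 mm high, narrow neck, standing near or between the two loose jars. Origin: centre of its underside.
- tub: Bystander: squat white tub, 74 mm in diameter, 50 mm high. Origin: centre of its underside.
- tape: Bystander: roll of tape lying flat, 90 mm across, 25 mm high. Origin: centre of its underside.
Not all that is in view belongs to the job. What is shaped like the jar_5 but red is not meant.

How it is judged:
At the end, for the whole second after the job is handed in: All six jars stand inside the crate (one fits per cell), within 0.12 rad of upright, underside within 5 mm of the cell floor, at rest; the middle of the coupling is within the tray's outline and less than 65 mm above its underside, at rest (x of jar_1 in the frame of crate between -0.085 and 0.085 m and y of jar_1 in the frame of crate between -0.1275 and 0.1275 m and z of each of jar_1, jar_2, jar_3, jar_4, jar_5, jar_6 in the frame of crate below 0.01 m and angle between each of jar_1, jar_2, jar_3, jar_4, jar_5, jar_6's own z axis and vertical below 0.12 rad and linear speed of each of jar_1, jar_2, jar_3, jar_4, jar_5, jar_6, coupling below 0.03 m/s and x of jar_2 in the frame of crate between -0.085 and 0.085 m and y of jar_2 in the frame of crate between -0.1275 and 0.1275 m and x of jar_3 in the frame of crate between -0.085 and 0.085 m and y of jar_3 in the frame of crate between -0.1275 and 0.1275 m and x of jar_4 in the frame of crate between -0.085 and 0.085 m and y of jar_4 in the frame of crate between -0.1275 and 0.1275 m and x of jar_5 in the frame of crate between -0.085 and 0.085 m and y of jar_5 in the frame of crate between -0.1275 and 0.1275 m and x of jar_6 in the frame of crate between -0.085 and 0.085 m and y of jar_6 in the frame of crate between -0.1275 and 0.1275 m and x of coupling_mid in the frame of tray between -0.065 and 0.065 m and y of coupling_mid in the frame of tray between -0.085 and 0.085 m and z of coupling_mid in the frame of tray below 0.065 m); the robot touches nothing.
It fails at once if the brown bottle, tub or tape roll is pushed more than 30 mm from its place (distance of any of thinner, tub, tape from where it was at the start of the episode above 0.03 m).
It fails at once if a jar is dropped or thrown (faster than 0.6 m/s while the fingers do not hold it, a fall of about 20 mm) ((linear speed of jar_1 above 0.6 m/s and contact force between the fingers and jar_1 below 0.05 N) or (linear speed of jar_2 above 0.6 m/s and contact force between the fingers and jar_2 below 0.05 N) or (linear speed of jar_3 above 0.6 m/s and contact force between the fingers and jar_3 below 0.05 N) or (linear speed of jar_4 above 0.6 m/s and contact force between the fingers and jar_4 below 0.05 N) or (linear speed of jar_5 above 0.6 m/s and contact force between the fingers and jar_5 below 0.05 N) or (linear speed of jar_6 above 0.6 m/s and contact force between the fingers and jar_6 below 0.05 N)).
It also fails if it takes over 72 s, if anything falls off the work surface, if the arm or the gripper's body presses on something with over 40 N, if the wrist force passes 120 N, or if a joint passes its speed limit or range.

ROBOT

A 6-joint arm with a two-finger parallel gripper is mounted at the origin on the work surface. World frame = base frame: x ahead of the robot, y to its left, z up, the work surface at z = 0. Lengths are in m, angles in rad, forces in N, time in s.
With the tool pointing down it reaches from about 0.35 to 0.975 m from the base axis. Payload 4.9 kg.
Tool frame: the origin (TCP) lies midway between the tips of the shut fingers; the grasp point (between the pads) lies 19 mm behind it (ctrl.hold_point_z is the distance from the TCP to the grasp point, in m); z points along the fingers, y is the line along which they close (so a half turn about z gives the same grasp; the last joint's range is limited). The gripper opens to 85 mm and grips with 20 to 120 N. Pads are 22 mm wide; open, the fingers measure 114 mm over their backs; the gripper's body (76 mm by 85 mm) begins 54 mm behind the grasp point. The pads swing forward as they close: fully open they stand 13 mm farther back than shut.
Start: joints at [1.202, 0.053, 1.613, -0, 1.476, -0.119], TCP at [0.154, 0.606, 0.231] pointing down, gripper open.
Joint ranges: [-3.01, 3.01], [-1.01, 2.22], [0.06, 2.58], [-1.02, 4.17], [0.09, 2.62], [-3.14, 3.14]. Speed limits (rad/s): [2.57, 2.57, 3.14, 3.14, 3.14, 3.14].

INTERFACE

Orientations are given as a rotation vector (axis times angle).
In Python, from station import status, viewer, finish_job, ctrl gives the robot as it stands.
- The arm moves only by the shell command python3 -m jog 'ROWS' [FORCE]. ROWS is JSON, a list of rows, each a list of 7 numbers: the turn, a rotation vector about the tool's x, y, z each as a share of 5 degrees, from -1 to 1, then the shift along the tool's x, y, z each as a share of 30 mm, from -1 to 1, then the opening, from -1 (shut) to 1 (fully open). A call has 1 to 5 rows; each row shifts and turns the commanded pose from where the row before left it, along the tool's axes as they then stand; what a row does not reach is not made up. A row lasts 1/8 s, in which the tool goes at most 62.5 mm and 10.7 degrees, less where a joint would pass 70% of its speed; a pose out of reach is approached as far as the arm can. A call with a number of a shift or a turn outside -1 to 1 is refused whole. A call with a gripper value outside its range is refused whole. The fingers move at their own pace and stop on an object; FORCE is the grip in N (left out, the last holds). Time passes only in rows, so rows that do not move let the fingers close. It gives the time, the measured TCP pose, the force, the opening and the grip force at its end, in the units of the state.
- status.get_obs(): the state, without advancing time (a new reading comes with each control period).
- viewer.get_image(name): name is "side" or "top" or "wrist"; returns a dict with "img" (480x640x3 uint8, red, green, blue), "fovy" (degrees; the focal length in pixels is half the picture's height over the tangent of half this angle, whatever the lens; pixels are square), "cx", "cy" (the principal point, pixels), "rvec" (rotation vector, rad) and "tvec" (3), from world to camera coordinates, as OpenCV has them. Camera axes: x right, y down, z forward; pixel columns grow to the right and rows downward; lengths in m; the calibration is good to about 2 mm. A picture is of the moment at which its call begins. There is no depth.
- finish_job(): hands the job in; it is judged then, once.
The state is a dict: "t": time; "q": joint angles; "dq": joint speeds; "effort": joint torques, N m; "tool_pos": TCP position; "tool_rot": TCP orientation; "contact_force": force on the tool from outside, world axes, zero at the start; "wrist_torque": the same for the moment, N m; "opening": finger opening in m; "grip_force": force on a finger pad.
Only numpy, scipy, OpenCV 4.12 (cv2) and the standard library are available. Lean on these libraries where they do the work, as an engineer would, in place of code of your own. Each camera call takes 0.05 s, during which the arm holds its last target. There are 200 camera calls.

## Working session

There is one attempt and no reset: what is moved stays moved. The work goes in short steps, Python scripts to look and compute and a shell command to move; the robot and the scene stay as the last step left them, time stands still between calls to the robot, and variables do not carry over. Pictures are saved under pics/ and viewed, at most 10 in all, crops included, and the job is handed in when it is done.

```bash
mkdir -p pics; cat > h.py <<'E'
import numpy as np, cv2
from scipy.spatial.transform import Rotation as R
from station import status, viewer, ctrl
def shot(n,f=None):
    d=viewer.get_image(n)
    if f: cv2.imwrite(f'pics/{f}.png',d['img'][:,:,::-1])
    return d
def K(d):
    f=240/np.tan(np.radians(d['fovy'])/2); return f,d['cx'],d['cy']
def ray(d,u,v,z):
    f,cx,cy=K(d); M=R.from_rotvec(d['rvec']).as_matrix(); t=np.array(d['tvec'])
    c=-M.T@t; r=M.T@np.array([(u-cx)/f,(v-cy)/f,1]); return c+r*(z-c[2])/r[2]
def proj(d,p):
    f,cx,cy=K(d); q=R.from_rotvec(d['rvec']).as_matrix()@np.array(p)+d['tvec']; return f*q[0]/q[2]+cx,f*q[1]/q[2]+cy
def delta(goal,yaw=None):
    "goal TCP pos; prints tool-axis shift in row units"
    o=status.get_obs(); M=R.from_rotvec(o['tool_rot']).as_matrix()
    print('t',o['t'],'pos',np.round(o['tool_pos'],4),'xaxis',np.round(M[:,0],3),'z',np.round(M[:,2],3),'d/30mm',np.round(M.T@(np.array(goal)-o['tool_pos'])/.03,2))
E
python3 - <<'E'
from h import *
for n in('top','side','wrist'):
    d=shot(n,n+'0'); print(n,d['fovy'],d['cx'],d['cy'],d['rvec'],d['tvec'])
delta([0,0,0]); print(status.get_obs())
E
```

```text
top 56.97613699067082 317.82514180370055 240.8359089908921 [ 2.14405069 -2.13308108  0.18161435] [-0.06720231  0.60394877  0.77162314]
side 53.87622288775701 322.5283936647845 235.54070809509088 [ 0.45812766 -2.66938906  1.2775113 ] [0.54794324 0.20951071 0.75359808]
wrist 70.4957803947619 320.03462660877125 239.23652949792896 [-2.26357694 -1.75996435 -0.28863318] [-0.62326131 -0.04127717  0.38049546]
t 0.15 pos [0.1543 0.6051 0.2303] xaxis [-0.969  0.247  0.   ] z [-0.001 -0.002 -1.   ] d/30mm [ -0.   -20.8    7.71]
{'t': 0.15, 'q': array([ 1.20204055e+00,  5.32384239e-02,  1.61397575e+00, -3.33382851e-05,
        1.47601121e+00, -1.19000622e-01]), 'dq': array([ 1.05330789e-05, -1.65191453e-03, -3.59869810e-03, -1.42579184e-03,
        2.76486544e-04,  7.33683236e-04]), 'effort': array([ 4.27819596e-04, -3.94240344e+01, -3.70721555e+01, -1.31278080e-04,
        4.60066600e-03, -2.24954374e-05]), 'tool_pos': array([0.15431059, 0.60514612, 0.23032655]), 'tool_rot': array([-3.91245446e-01, -3.11676923e+00,  2.50110522e-03]), 'contact_force': array([ 0.42731204, -0.47894656,  0.17168004]), 'wrist_torque': array([-0.03229144, -0.03917181, -0.04447815]), 'grip_force': 0.0, 'opening': 0.08521303375968203}
```

View pics/top0.png

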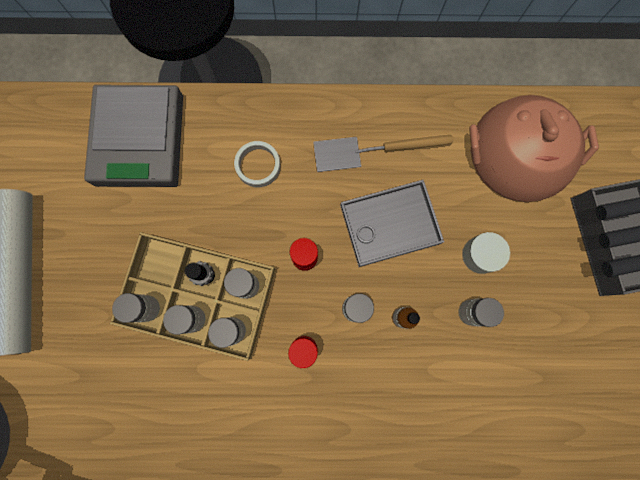

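View pics/side0.png

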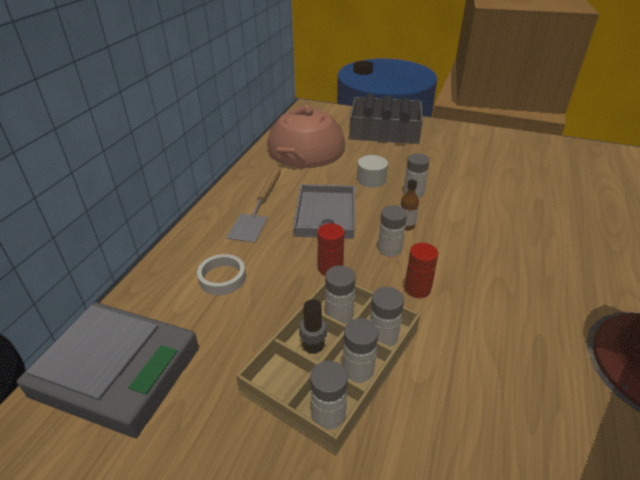

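The top view shows:
- **Crate:** centred near (193,297). The coupling stands in the cell at (200,272), and the cell at (158,262) is empty.
- **Grey-lidded jars outside the crate:** (359,307) and (485,312).
- **Red lookalikes:** (304,254) and (303,352). They are red, so not meant.
- **Bystanders:** brown bottle at (406,317), tub at (489,252), tape at (257,163).
- **Tray:** (391,224), with the ring clip at (365,235).

The candidates for the loose jars are the two grey-lidded ones and the two red ones. The grey-lidded white pair matches the jars in the crate. I'll confirm that in a crop.

```bash
cat > m.py <<'E'
from h import *
def lids(d,zs=.095):
    g=cv2.cvtColor(d['img'],cv2.COLOR_RGB2GRAY)
    c=cv2.HoughCircles(cv2.medianBlur(g,3),cv2.HOUGH_GRADIENT,1,15,param1=100,param2=14,minRadius=12,maxRadius=19)
    out=[]
    for u,v,r in c[0]:
        p=ray(d,u,v,zs); col=d['img'][int(v)-3:int(v)+4,int(u)-3:int(u)+4].mean((0,1))
        out.append((u,v,r,p,col))
    return out
E
python3 - <<'E'
from m import *
d=shot('top','top1')
for u,v,r,p,c in lids(d): print(round(u),round(v),round(r,1),np.round(p[:2],3),c.astype(int))
crop=lambda i,x,y,w,h,s:cv2.resize(i[y:y+h,x:x+w,::-1],(w*s,h*s),interpolation=cv2.INTER_CUBIC)
a=crop(d['img'],100,225,180,140,4); cv2.imwrite('pics/cropA.png',a)
s=shot('side')
b=crop(d['img'],330,175,195,160,4)[:, :]; cv2.imwrite('pics/cropB.png',b)
e=crop(s['img'],290,130,160,180,3); cv2.imwrite('pics/cropC.png',e)
for P in [(142,234),(275,267),(248,358),(112,322)]: print('crate',np.round(ray(d,*P,.045),3))
for P in [(341,204),(424,182),(442,241),(359,265)]: print('tray',np.round(ray(d,*P,.025),3))
E
```

```text
256 162 18.3 [0.739 0.047] [163 126  76]
360 308 13.8 [ 0.482 -0.136] [132 128 122]
306 254 16.3 [ 0.574 -0.042] [186  35  29]
492 252 18.3 [ 0.578 -0.368] [182 187 175]
178 318 16.1 [0.462 0.173] [130 125 119]
302 352 16.1 [ 0.408 -0.039] [185  44  38]
224 332 16.1 [0.44  0.095] [136 132 126]
126 308 14.7 [0.48  0.264] [121 116 111]
236 282 14.7 [0.525 0.076] [133 129 123]
472 312 14.5 [ 0.476 -0.329] [68 67 63]
198 262 17.2 [0.558 0.143] [116 102  79]
490 312 14.9 [ 0.476 -0.358] [112 108 103]
148 308 12.7 [0.478 0.226] [72 70 63]
196 314 14.4 [0.468 0.142] [70 67 61]
404 316 12.1 [ 0.467 -0.212] [75 42 10]
crate [0.616 0.264 0.045]
crate [0.556 0.015 0.045]
crate [0.392 0.06  0.045]
crate [0.454 0.307 0.045]
tray [ 0.681 -0.109  0.025]
tray [ 0.726 -0.272  0.025]
tray [ 0.609 -0.302  0.025]
tray [ 0.562 -0.143  0.025]
```

View pics/cropA.png

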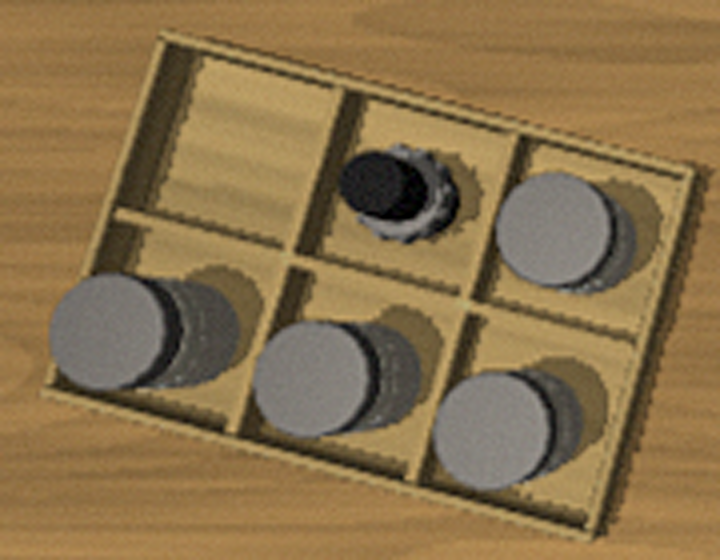

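View pics/cropB.png

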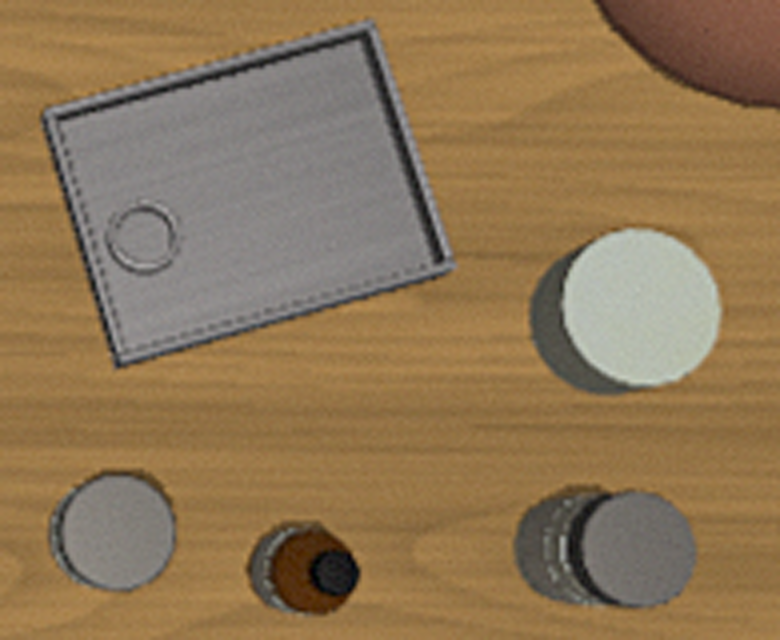

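View pics/cropC.png

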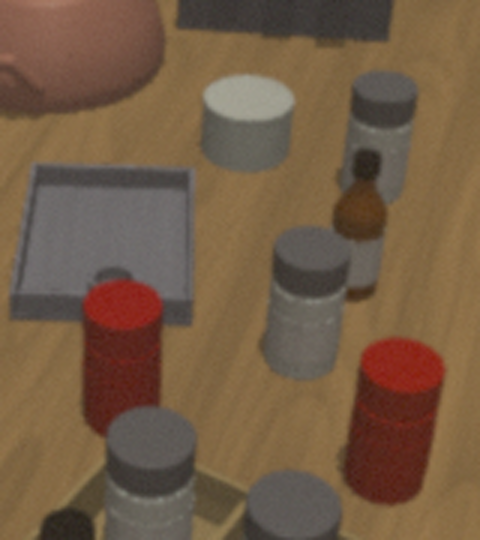

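The crops confirm it. Both loose jars (359.8,307.8) and (489.5,312) have white bodies, paper bands and grey lids, and the other two are red. The coupling's tail top is at (192.8,271.3), and the back-left cell is empty.

```bash
cat > g.py <<'E'
from h import *
def tool(p):  # into tool axes after +45deg about tool z
    return p
E
python3 - <<'E'
from h import *
d=shot('top')
W=np.array([ray(d,*P,.045)[:2] for P in [(140.6,233.4),(272.8,266.4),(248.6,358.6),(111.4,323.2)]])
L=np.array([[.0875,.13],[.0875,-.13],[-.0875,-.13],[-.0875,.13]])
wc=W.mean(0); H=(L).T@(W-wc); th=np.arctan2(H[0,1]-H[1,0],H[0,0]+H[1,1]); Q=np.array([[np.cos(th),-np.sin(th)],[np.sin(th),np.cos(th)]])
print('crate',wc,np.degrees(th),'res',np.round(W-(wc+L@Q.T),4).tolist())
C=lambda x,y: wc+Q@np.array([x,y])
print('cells back-left',C(.0425,.085),'mid',C(.0425,0))
for n,u,v,z in [('coup',192.8,271.3,.095+.005),('jA',359.75,307.75,.095),('jB',489.5,312,.095),('capbottle',413.3,318,.115),('j',126.7,308,.1),('j',178,319.5,.1),('j',223,332,.1),('j',238.2,282,.1)]:
    p=ray(d,u,v,z)[:2]; print(n,np.round(p,4),'crateframe',np.round(Q.T@(p-wc),3))
T=np.array([ray(d,*P,.025)[:2] for P in [(341,203),(423.5,181),(442.8,241.5),(359.5,265.5)]]); print('tray',T.mean(0),'ring',ray(d,365.5,234.5,.01))
print(ctrl.hold_point_z)
# shift to coupling in tool axes, after the +45deg turn
c=ray(d,192.8,271.3,.1); delta([c[0],c[1],.2])
E
```

```text
crate [0.50425995 0.16324938] -13.73610063827069 res [[-0.0028, -0.0016], [-0.0017, 0.0027], [0.0026, 0.0009], [0.002, -0.002]]
cells back-left [0.56572771 0.23572672] mid [0.54554444 0.15315774]
coup [0.5417 0.1509] crateframe [ 0.039 -0.003]
jA [ 0.4811 -0.1362] crateframe [ 0.049 -0.296]
jB [ 0.475  -0.3584] crateframe [ 0.095 -0.514]
capbottle [ 0.4644 -0.2231] crateframe [ 0.053 -0.385]
j [0.4788 0.2596] crateframe [-0.048  0.088]
j [0.46   0.1717] crateframe [-0.045 -0.002]
j [0.4396 0.095 ] crateframe [-0.047 -0.082]
j [0.5237 0.0723] crateframe [ 0.04  -0.084]
tray [ 0.64535191 -0.20678816] ring [ 0.62393566 -0.15743289  0.01      ]
0.0187
t 0.3 pos [0.1544 0.6054 0.2309] xaxis [-0.969  0.247  0.   ] z [-0.    -0.001 -1.   ] d/30mm [-16.25 -11.49   1.04]
```

```bash
python3 -m jog '[[0,0,1,0,0,0,1],[0,0,1,0,0,0,1],[0,0,1,0,0,0,1],[0,0,1,0,0,0,1],[0,0,1,0,0,0,1]]' 40; python3 -m jog '[[0,0,1,0,0,0,1],[0,0,1,0,0,0,1],[0,0,1,0,0,0,1],[0,0,1,0,0,0,1],[0,0,0,0,0,0,1]]'
```

```text
t: 0.92
tool_pos: [0.1545, 0.6055, 0.2312]
tool_rot: [-1.061, -2.957, 0.0]
contact_force: [-0.3, -0.2, 0.0]
opening: 0.0855
grip_force: 0.0
t: 1.55
tool_pos: [0.1545, 0.6055, 0.2312]
tool_rot: [1.553, 2.731, -0.0]
contact_force: [0.2, -0.2, -0.2]
opening: 0.0855
grip_force: 0.0
```

```bash
for k in 1 2 3 4; do python3 -m jog '[[0,0,0,-0.98,0.17,0,1],[0,0,0,-0.98,0.17,0,1],[0,0,0,-0.98,0.17,0,1],[0,0,0,-0.98,0.17,0,1],[0,0,0,-0.98,0.17,0,1]]' | grep -E '^t:|pos'; done
python3 - <<'E'
from h import *
delta([.5425,.1512,.072])
E
```

```text
t: 2.17
tool_pos: [0.252, 0.4914, 0.2313]
t: 2.8
tool_pos: [0.349, 0.378, 0.2314]
t: 3.42
tool_pos: [0.4459, 0.2646, 0.2314]
t: 4.05
tool_pos: [0.5429, 0.1512, 0.2313]
t 4.05 pos [0.5429 0.1512 0.2313] xaxis [-0.512  0.859  0.   ] z [ 0.  0. -1.] d/30mm [ 0.01 -0.01  5.31]
```

```bash
python3 -m jog '[[0,0,0,0,0,1,1],[0,0,0,0,0,1,1],[0,0,0,0,0,1,1],[0,0,0,0,0,1,1],[0,0,0,0,0,0.8,1]]'; python3 -m jog '[[0,0,0,0,0,0.8,1],[0,0,0,0,0,0,1],[0,0,0,0,0,0,-1],[0,0,0,0,0,0,-1],[0,0,0,0,0,0,-1]]' 40;python3 -m jog '[[0,0,0,0,0,0,-1],[0,0,0,0,0,0,-1],[0,0,0,0,0,0,-1],[0,0,0,0,0,0,-1]]' 40
python3 - <<'E'
from h import *
shot('side','side2'); delta([.64,-.225,.2])
E
```

```text
t: 4.68
tool_pos: [0.5418, 0.1519, 0.0859]
tool_rot: [-1.552, -2.731, 0.001]
contact_force: [0.8, 0.5, 0.0]
opening: 0.0853
grip_force: 0.0
t: 5.3
tool_pos: [0.543, 0.1521, 0.0645]
tool_rot: [1.553, 2.729, 0.002]
contact_force: [0.2, 0.6, 0.0]
opening: 0.0321
grip_force: 0.0
t: 5.8
tool_pos: [0.543, 0.152, 0.0644]
tool_rot: [1.554, 2.729, 0.001]
contact_force: [-0.7, 0.9, 4.6]
opening: 0.0271
grip_force: 39.2
t 5.85 pos [0.543  0.1521 0.0644] xaxis [-0.51   0.86  -0.001] z [ 0.001  0.    -1.   ] d/30mm [-12.46  -3.63  -4.52]
```

View pics/side2.png

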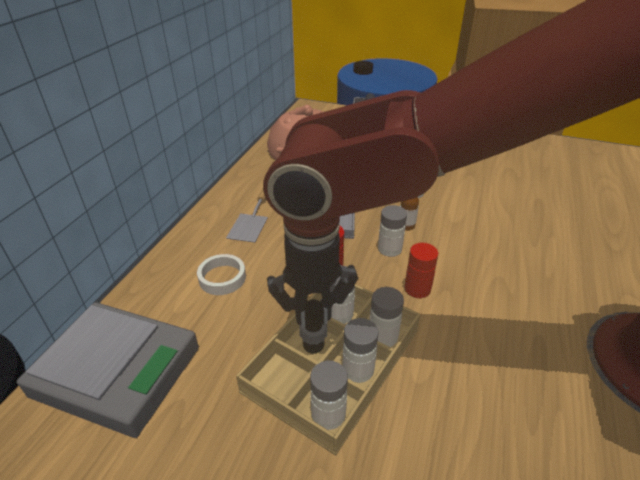

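The gripper holds the coupling by its tail at (313,325). Next: lift it and carry it to the tray.

```bash
python3 -m jog '[[0,0,0,0,0,-0.9,-1],[0,0,0,0,0,-0.9,-1],[0,0,0,0,0,-0.9,-1],[0,0,0,0,0,-0.9,-1],[0,0,0,0,0,-0.9,-1]]' ; python3 -m jog '[[0,0,0,-0.96,-0.28,0,-1],[0,0,0,-0.96,-0.28,0,-1],[0,0,0,-0.96,-0.28,0,-1],[0,0,0,-0.96,-0.28,0,-1],[0,0,0,-0.96,-0.28,0,-1]]'|grep pos; python3 -m jog '[[0,0,0,-0.96,-0.28,0,-1],[0,0,0,-0.96,-0.28,0,-1],[0,0,0,-0.96,-0.28,0,-1],[0,0,0,-0.96,-0.28,0,-1],[0,0,0,-0.96,-0.28,0,-1]]'|grep pos; python3 -m jog '[[0,0,0,-0.96,-0.28,0,-1],[0,0,0,-0.96,-0.28,0,-1],[0,0,0,-0.96,-0.28,0,-1],[0,0,0,0,0,0,-1]]'
python3 - <<'E'
from h import *
delta([.64,-.225,.066])
E
```

```text
t: 6.48
tool_pos: [0.5417, 0.1519, 0.1981]
tool_rot: [-1.554, -2.729, 0.001]
contact_force: [-0.2, 0.5, -0.4]
opening: 0.0269
grip_force: 39.5
tool_pos: [0.5793, 0.0059, 0.1972]
tool_pos: [0.6167, -0.1394, 0.1971]
t: 8.22
tool_pos: [0.639, -0.2273, 0.1969]
tool_rot: [-1.557, -2.727, 0.0]
contact_force: [-0.1, -1.0, -0.5]
opening: 0.0268
grip_force: 39.6
t 8.225 pos [ 0.639  -0.2273  0.1969] xaxis [-0.508  0.861  0.001] z [-0.002  0.001 -1.   ] d/30mm [0.04 0.07 4.36]
```

```bash
python3 -m jog '[[0,0,0,0,0,1,-1],[0,0,0,0,0,1,-1],[0,0,0,0,0,1,-1],[0,0,0,0,0,0.8,-1],[0,0,0,0,0,0.3,-1]]'; python3 -m jog '[[0,0,0,0,0,0.15,-1],[0,0,0,0,0,0.1,-1],[0,0,0,0,0,0,-1],[0,0,0,0,0,0,-1]]'
```

```text
t: 8.85
tool_pos: [0.6378, -0.224, 0.0725]
tool_rot: [-1.551, -2.726, 0.0]
contact_force: [-0.1, 0.5, -0.8]
opening: 0.0267
grip_force: 39.6
t: 9.35
tool_pos: [0.64, -0.226, 0.0687]
tool_rot: [1.554, 2.729, 0.0]
contact_force: [-0.7, -0.5, -1.8]
opening: 0.0271
grip_force: 39.6
```

```bash
python3 -m jog '[[0,0,0,0,0,0.1,-1],[0,0,0,0,0,0.05,-1],[0,0,0,0,0,0,-1],[0,0,0,0,0,0,-1]]'; python3 -m jog '[[0,0,0,0,0,0,-0.2],[0,0,0,0,0,0,0.4],[0,0,0,0,0,0,1],[0,0,0,0,0,0,1],[0,0,0,0,0,0,1]]' ;python3 -m jog '[[0,0,0,0,0,-0.5,1],[0,0,0,0,0,-1,1],[0,0,0,0,0,-1,1],[0,0,0,0,0,-1,1],[0,0,0,0,0,-1,1]]'
python3 - <<'E'
from h import *
delta([.4811,-.1362,.2])
E
```

```text
t: 9.85
tool_pos: [0.6398, -0.226, 0.0644]
tool_rot: [1.554, 2.729, -0.0]
contact_force: [-0.8, 1.2, 5.1]
opening: 0.0269
grip_force: 40.2
t: 10.48
tool_pos: [0.6394, -0.2257, 0.0632]
tool_rot: [-1.554, -2.73, 0.0]
contact_force: [0.4, -0.1, -1.4]
opening: 0.0852
grip_force: 0.0
t: 11.1
tool_pos: [0.6397, -0.2258, 0.2008]
tool_rot: [1.554, 2.729, 0.0]
contact_force: [0.3, -0.6, -0.6]
opening: 0.0853
grip_force: 0.0
t 11.1 pos [ 0.6397 -0.2258  0.2008] xaxis [-0.51   0.86  -0.001] z [ 0.002 -0.001 -1.   ] d/30mm [ 5.27 -3.02  0.02]
```

```bash
python3 -m jog '[[0,0,0,0.88,-0.5,0,1],[0,0,0,0.88,-0.5,0,1],[0,0,0,0.88,-0.5,0,1],[0,0,0,0.88,-0.5,0,1],[0,0,0,0.88,-0.5,0,1]]'|grep pos; python3 -m jog '[[0,0,0,0.87,-0.5,0,1],[0,0,0,0,0,0,1],[0,0,0,0,0,0,1]]'
python3 - <<'E'
from h import *
d=shot('top'); delta([.4811,-.1362,.056])
w=shot('wrist','w3')
E
```

```text
tool_pos: [0.507, -0.1502, 0.1997]
t: 12.1
tool_pos: [0.482, -0.136, 0.1994]
tool_rot: [1.553, 2.728, 0.0]
contact_force: [1.4, -0.7, -0.5]
opening: 0.0852
grip_force: 0.0
t 12.15 pos [ 0.4821 -0.1361  0.1992] xaxis [-0.51   0.86  -0.001] z [ 0.002 -0.001 -1.   ] d/30mm [ 0.02 -0.04  4.77]
```

View pics/w3.png

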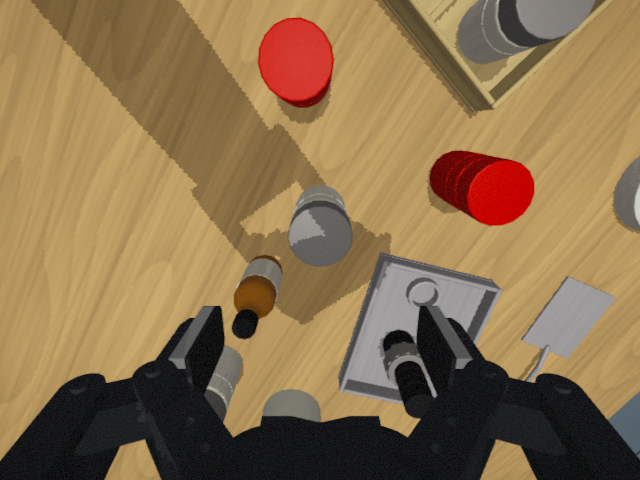

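The coupling stands in the tray at (405,370), and jar A is centred between the fingers at (320,225) with the bottle clear of them. Next: descend and grip.

```bash
python3 -m jog '[[0,0,0,0,0,1,1],[0,0,0,0,0,1,1],[0,0,0,0,0,1,1],[0,0,0,0,0,1,1],[0,0,0,0,0,0.6,1]]'|grep -E 'pos|force'; python3 -m jog '[[0,0,0,0,0,0.15,1],[0,0,0,0,0,0,1],[0,0,0,0,0,0,-1],[0,0,0,0,0,0,-1],[0,0,0,0,0,0,-1]]' 45;python3 -m jog '[[0,0,0,0,0,0,-1],[0,0,0,0,0,0,-1],[0,0,0,0,0,0,-1]]' 45
python3 -m jog '[[0,0,0,0,0,-0.5,-1],[0,0,0,0,0,-1,-1],[0,0,0,0,0,-1,-1],[0,0,0,0,0,-1,-1],[0,0,0,0,0,-1,-1]]'
python3 - <<'E'
from h import *
delta([.5455,.1532,.2])
E
```

```text
tool_pos: [0.481, -0.1357, 0.0586]
contact_force: [-0.4, 1.1, -1.0]
grip_force: 0.0
t: 13.45
tool_pos: [0.4824, -0.1361, 0.0571]
tool_rot: [1.553, 2.728, 0.0]
contact_force: [0.7, -0.3, 3.7]
opening: 0.0493
grip_force: 46.9
t: 13.82
tool_pos: [0.4824, -0.1361, 0.0571]
tool_rot: [1.553, 2.728, 0.0]
contact_force: [-0.4, 0.3, 5.0]
opening: 0.0493
grip_force: 46.9
t: 14.45
tool_pos: [0.4808, -0.1354, 0.1917]
tool_rot: [-1.554, -2.729, 0.0]
contact_force: [0.3, 0.6, -2.1]
opening: 0.0493
grip_force: 46.8
t 14.45 pos [ 0.4808 -0.1354  0.1917] xaxis [-0.51   0.86   0.001] z [-0.001  0.    -1.   ] d/30mm [ 7.17  6.76 -0.27]
```

```bash
for k in 1 2; do python3 -m jog '[[0,0,0,0.72,0.68,0,-1],[0,0,0,0.72,0.68,0,-1],[0,0,0,0.72,0.68,0,-1],[0,0,0,0.72,0.68,0,-1],[0,0,0,0.71,0.67,0,-1]]'|grep -E 'pos|force'; done;  python3 -m jog '[[0,0,0,0,0,0,-1],[0,0,0,0,0,0,-1]]'
python3 - <<'E'
from h import *
d=shot('wrist','w4'); delta([.5455,.1532,.0621])
E
```

```text
tool_pos: [0.5134, 0.0099, 0.1908]
contact_force: [0.8, -0.8, -2.5]
grip_force: 46.9
tool_pos: [0.5459, 0.1543, 0.1907]
contact_force: [-0.7, -0.5, -1.0]
grip_force: 46.9
t: 15.95
tool_pos: [0.5459, 0.153, 0.1906]
tool_rot: [-1.554, -2.73, 0.001]
contact_force: [0.1, -0.4, -1.0]
opening: 0.0493
grip_force: 47.0
t 16.0 pos [0.546  0.1527 0.1907] xaxis [-0.51  0.86 -0.  ] z [-0.001 -0.    -1.   ] d/30mm [ 0.02 -0.    4.29]
```

View pics/w4.png

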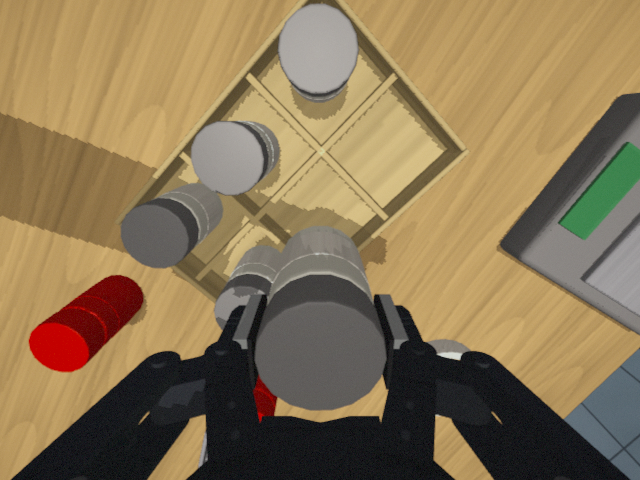

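Jar A is held at (320,340), over the middle back cell. Next: lower it gently.

```bash
python3 -m jog '[[0,0,0,0,0,1,-1],[0,0,0,0,0,1,-1],[0,0,0,0,0,1,-1],[0,0,0,0,0,0.7,-1],[0,0,0,0,0,0.2,-1]]'|grep -E 'pos|force'; python3 -m jog '[[0,0,0,0,0,0.1,-1],[0,0,0,0,0,0.1,-1],[0,0,0,0,0,0,-1],[0,0,0,0,0,0,-1]]'
```

```text
tool_pos: [0.545, 0.1523, 0.0721]
contact_force: [-0.2, -0.0, -1.9]
grip_force: 47.0
t: 17.12
tool_pos: [0.5468, 0.1534, 0.0684]
tool_rot: [1.554, 2.729, 0.001]
contact_force: [-0.2, -0.3, -1.1]
opening: 0.0487
grip_force: 47.0
```

```bash
python3 -m jog '[[0,0,0,0,0,0.1,-1],[0,0,0,0,0,0.1,-1],[0,0,0,0,0,0,-1],[0,0,0,0,0,0,-1]]'; python3 -m jog '[[0,0,0,0,0,0.05,-1],[0,0,0,0,0,0,-1]]' 
```

```text
t: 17.62
tool_pos: [0.5466, 0.1534, 0.0622]
tool_rot: [1.554, 2.73, 0.0]
contact_force: [-0.3, -0.1, 2.5]
opening: 0.0488
grip_force: 47.0
t: 17.88
tool_pos: [0.5467, 0.1534, 0.0621]
tool_rot: [-1.554, -2.73, 0.0]
contact_force: [-4.8, -1.1, 10.7]
opening: 0.0491
grip_force: 48.1
```

```bash
python3 -m jog '[[0,0,0,0,0,0,0.3],[0,0,0,0,0,0,0.6],[0,0,0,0,0,0,1],[0,0,0,0,0,0,1],[0,0,0,0,0,0,1]]' ;python3 -m jog '[[0,0,0,0,0,-0.6,1],[0,0,0,0,0,-1,1],[0,0,0,0,0,-1,1],[0,0,0,0,0,-1,1],[0,0,0,0,0,-1,1]]'
python3 - <<'E'
from h import *
delta([.475,-.3584,.2])
E
```

```text
t: 18.5
tool_pos: [0.5463, 0.1533, 0.0602]
tool_rot: [-1.554, -2.73, 0.0]
contact_force: [-0.2, 0.5, -0.2]
opening: 0.0852
grip_force: 0.0
t: 19.12
tool_pos: [0.5466, 0.1534, 0.201]
tool_rot: [1.554, 2.729, 0.002]
contact_force: [0.2, -0.6, 0.4]
opening: 0.0854
grip_force: 0.0
t 19.125 pos [0.5466 0.1534 0.201 ] xaxis [-0.51   0.86  -0.001] z [ 0.002  0.    -1.   ] d/30mm [-13.45 -10.76   0.02]
```

```bash
for k in 1 2 3; do python3 -m jog '[[0,0,0,-0.9,-0.72,0,1],[0,0,0,-0.9,-0.72,0,1],[0,0,0,-0.9,-0.72,0,1],[0,0,0,-0.9,-0.72,0,1],[0,0,0,-0.9,-0.72,0,1]]'|grep pos; done; python3 -m jog '[[0,0,0,0,0,0,1],[0,0,0,0,0,0,1]]'|grep pos
python3 - <<'E'
from h import *
shot('wrist','w5'); delta([.475,-.3584,.057])
E
```

```text
tool_pos: [0.5225, -0.019, 0.2]
tool_pos: [0.4985, -0.1903, 0.2]
tool_pos: [0.4745, -0.3616, 0.2001]
tool_pos: [0.4746, -0.3599, 0.1991]
t 21.3 pos [ 0.4747 -0.3596  0.1989] xaxis [-0.511  0.86  -0.   ] z [ 0.001 -0.    -1.   ] d/30mm [0.03 0.03 4.73]
```

View pics/w5.png

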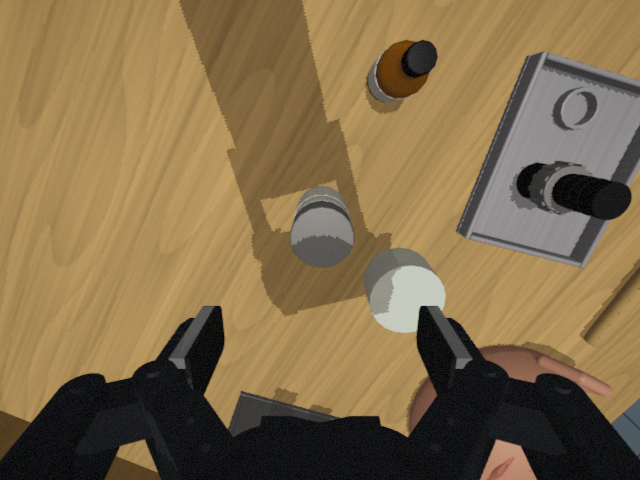

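Jar B is centred at (322,228). The tub at (405,300) is only 50 mm high, so it stays below the fingertips.

```bash
python3 -m jog '[[0,0,0,0,0.03,1,1],[0,0,0,0.03,0,1,1],[0,0,0,0,0,1,1],[0,0,0,0,0,1,1],[0,0,0,0,0,0.6,1]]'|grep -E 'pos|force'; python3 -m jog '[[0,0,0,0,0,0.1,1],[0,0,0,0,0,0,1],[0,0,0,0,0,0,-1],[0,0,0,0,0,0,-1],[0,0,0,0,0,0,-1]]' 45;python3 -m jog '[[0,0,0,0,0,0,-1],[0,0,0,0,0,0,-1],[0,0,0,0,0,0,-1]]' 45
python3 -m jog '[[0,0,0,0,0,-0.5,-1],[0,0,0,0,0,-1,-1],[0,0,0,0,0,-1,-1],[0,0,0,0,0,-1,-1],[0,0,0,0,0,-1,-1]]'
python3 - <<'E'
from h import *
delta([.5657,.2357,.2])
E
```

```text
tool_pos: [0.4745, -0.3575, 0.0589]
contact_force: [-0.2, 0.2, 0.3]
grip_force: 0.0
t: 22.55
tool_pos: [0.4755, -0.3597, 0.0586]
tool_rot: [1.553, 2.728, -0.001]
contact_force: [0.2, 0.4, 3.3]
opening: 0.049
grip_force: 46.7
t: 22.92
tool_pos: [0.4755, -0.3597, 0.0586]
tool_rot: [1.553, 2.728, -0.001]
contact_force: [0.3, 0.2, 6.4]
opening: 0.0489
grip_force: 46.8
t: 23.55
tool_pos: [0.4743, -0.3587, 0.1931]
tool_rot: [-1.554, -2.729, -0.0]
contact_force: [0.0, -1.0, -1.6]
opening: 0.0491
grip_force: 46.8
t 23.55 pos [ 0.4743 -0.3587  0.1931] xaxis [-0.51   0.86   0.001] z [-0.001  0.001 -1.   ] d/30mm [15.48 12.73 -0.22]
```

```bash
for k in 1 2 3 4; do python3 -m jog '[[0,0,0,0.77,0.64,0,-1],[0,0,0,0.77,0.64,0,-1],[0,0,0,0.77,0.64,0,-1],[0,0,0,0.77,0.64,0,-1],[0,0,0,0.78,0.62,0,-1]]'|grep -E 'pos'; done;  python3 -m jog '[[0,0,0,0,0,0,-1],[0,0,0,0,0,0,-1]]'
python3 - <<'E'
from h import *
delta([.5657,.2357,.0636])
E
```

```text
tool_pos: [0.4973, -0.2096, 0.1921]
tool_pos: [0.5202, -0.0614, 0.1922]
tool_pos: [0.5431, 0.0867, 0.1921]
tool_pos: [0.5661, 0.2348, 0.1921]
t: 26.3
tool_pos: [0.5661, 0.2335, 0.192]
tool_rot: [-1.554, -2.73, 0.002]
contact_force: [-0.3, 0.2, -1.6]
opening: 0.0488
grip_force: 47.0
t 26.3 pos [0.5661 0.2335 0.192 ] xaxis [-0.51  0.86 -0.  ] z [-0.001 -0.001 -1.   ] d/30mm [0.07 0.03 4.28]
```

```bash
python3 -m jog '[[0,0,0,0.07,0,1,-1],[0,0,0,0,0.03,1,-1],[0,0,0,0,0,1,-1],[0,0,0,0,0,0.7,-1],[0,0,0,0,0,0.2,-1]]'|grep -E 'pos|force'; python3 -m jog '[[0,0,0,0,0,0.1,-1],[0,0,0,0,0,0.1,-1],[0,0,0,0,0,0,-1],[0,0,0,0,0,0,-1]]'|grep -E 'pos|force'; python3 -m jog '[[0,0,0,0,0,0.1,-1],[0,0,0,0,0,0.1,-1],[0,0,0,0,0,0,-1],[0,0,0,0,0,0,-1]]'|grep -E 'pos|force'; python3 -m jog '[[0,0,0,0,0,0.05,-1],[0,0,0,0,0,0,-1]]' 
```

```text
tool_pos: [0.5652, 0.2354, 0.0736]
contact_force: [0.7, 0.8, -2.0]
grip_force: 47.0
tool_pos: [0.5666, 0.2365, 0.07]
contact_force: [-0.4, 0.4, -2.1]
grip_force: 47.0
tool_pos: [0.5664, 0.2363, 0.0637]
contact_force: [0.4, -0.3, 2.0]
grip_force: 47.0
t: 28.18
tool_pos: [0.5665, 0.2364, 0.0636]
tool_rot: [-1.554, -2.73, 0.0]
contact_force: [-4.0, -0.4, 8.5]
opening: 0.049
grip_force: 48.1
```

Contact with the floor is at the expected height. Next: release, lift, back off and check.

```bash
python3 -m jog '[[0,0,0,0,0,0,0.3],[0,0,0,0,0,0,0.6],[0,0,0,0,0,0,1],[0,0,0,0,0,0,1],[0,0,0,0,0,0,1]]' ;python3 -m jog '[[0,0,0,0,0,-0.6,1],[0,0,0,0,0,-1,1],[0,0,0,0,0,-1,1],[0,0,0,0,0,-1,1],[0,0,0,0,0,-1,1]]'; for k in 1 2; do python3 -m jog '[[0,0,0,0.9,0,-0.3,1],[0,0,0,0.9,0,-0.3,1],[0,0,0,0.9,0,-0.3,1],[0,0,0,0.9,0,-0.3,1],[0,0,0,0.9,0,-0.3,1]]' | grep pos; done; python3 -m jog '[[0,0,0,0,0,0,1],[0,0,0,0,0,0,1]]'
python3 - <<'E'
from h import *
d=shot('top'); s=shot('side')
cv2.imwrite('pics/fin.png',np.hstack([cv2.resize(x['img'][100:400,90:520],None,fx=.93,fy=.93) if 0 else x['img'][130:480,100:500] for x in(d,s)])[:,:,::-1])
E
```

```text
t: 28.8
tool_pos: [0.5662, 0.2363, 0.0617]
tool_rot: [-1.554, -2.73, 0.0]
contact_force: [-0.5, -0.2, 0.3]
opening: 0.0852
grip_force: 0.0
t: 29.42
tool_pos: [0.5665, 0.2364, 0.2025]
tool_rot: [1.554, 2.729, 0.002]
contact_force: [0.1, -0.4, 0.1]
opening: 0.0855
grip_force: 0.0
tool_pos: [0.497, 0.3532, 0.2468]
tool_pos: [0.4279, 0.4693, 0.2919]
t: 30.92
tool_pos: [0.4286, 0.4681, 0.2904]
tool_rot: [1.554, 2.729, 0.001]
contact_force: [-1.0, -0.9, -0.7]
opening: 0.0852
grip_force: 0.0
```

View pics/fin.png

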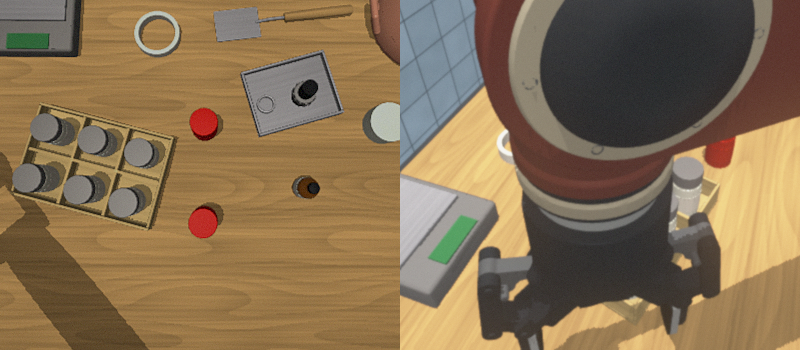

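The crate holds six upright jars, one per cell: (45,128), (93,140), (139,152), (29,178), (78,190) and (124,201). The coupling stands in the tray at (306,92), and the bottle, tub and tape are where they were.

```bash
python3 -c "from station import finish_job; print(finish_job())"
```

```text
the job is handed in; nothing more can be done
None
```

I handed the job in at about 31 s: the final top picture shows six upright jars in the crate, one per cell, the coupling standing in the steel tray, and the bottle, tub and tape roll where they were; no verdict was returned.

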